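# Lift an oiled drawer knob out of the dust case with tongs

### The job

The oil on the two turned drawer knobs in the dust case is still wet, so nothing but the tongs may touch them. Swing the hasp off its staple and open the cover fully; then pick up the spring tongs by their grip plates, close their jaws round the neck of the ball-headed knob and lift it, head up, clear of the case, a hand's breadth above the board. Leave the disc-headed knob standing in its hole and the cover open, and finish while still holding the tongs squeezed, with the knob hanging still in their jaws for inspection.

Things in the scene. Friction and masses are not known exactly. Their poses are not given: they have to be found in the camera images.
- case: Dust case fixed on the bench: wooden base board, 140 mm deep (x), 170 mm wide (y), 36 mm thick. Origin: centre of its underside; x runs from its front (hasp side, at x -70 mm) to its back, z up. Two round holes in its top at x +30, y +40 and -40 mm, 15 mm wide, 23 mm deep, hold the knobs' tenons.
- cover (a joint): Light-wood cover with a sloping window, as wide and deep as the board, hinged at the back: 0 shut, 1.85 fully open (stop). Shut, its top rises from 56 mm above the bench at the front to 112 mm at the back. 0.22 kg. Past about 1.25 it falls open by itself and stays; below that it falls shut. The hasp locks it while over the staple.
- cover_hinge (a point): Centre of the cover's hinge line (parallel to the case's y axis): at the back of the case, 73.5 mm behind its origin, 37 mm above the bench.
- hasp (a joint): Hasp angle about its hinge on the cover's front: 0 hanging down, its slot over the staple of the board; grows as it swings out and up; 1.57 straight out from the cover's front; stop at 2.6. It is off the staple from about 0.42 on. Very light friction; let go, it sinks back.
- hasp_hinge (a point): Centre of the hasp's hinge line (parallel to the case's y axis), on the middle of the cover's front, 74.5 mm before the case's origin, 47.5 mm above the bench while shut. Moves with the cover.
- hasp_grip (a point): Centre of the hasp's finger grip: a round steel bar 26 mm long (along the case's y), 8 mm thick, on a narrower tongue that stands out from the strap's foot. Hasp down, it lies 28 mm before and 31.5 mm below the hasp hinge, 16 mm above the bench. Pinched by its two ends it can turn between the fingers; once off the staple it is also the handle that raises the cover.
- ball_knob: Knob to lift: dark turned drawer knob with a ball head, freshly oiled, in either hole. Origin: centre of its flange's underside, on the board 36 mm above the bench; z to the head. Flange 22 mm wide, 3 mm thick; neck 14 mm wide from 3 to 24 mm above the origin; ball 28 mm wide, 22 to 50 mm; tenon 12 mm wide, 20 mm down into the hole. About 35 g.
- disc_knob: The other oiled knob, to be left: flat disc head 34 mm wide, top 38 mm above the board, else the same. It stands in the other hole.
- tongs: Steel spring tongs lying on the bench, 200 mm long, 24 mm high, 100 g. Origin: bench height, midway between the two rubber grip plates; x to the jaws, z up. Plates (round the balance point): x -24 to +24 mm, 24 mm high, 56 mm over their outsides when open. Pin that joins the arms at x -85 mm. The frame is the left (+y) arm's: squeezed evenly, it turns clockwise by half of joint tongs_arm.
- tongs_arm (a joint): Closing angle of the right arm towards the left: 0 open; 0.07 with the plates squeezed to 50 mm over their outsides (jaws then about 53 mm apart at their ends); about 0.31 at 30 mm, where the jaws meet a 14 mm neck. A spring pushes the arms open with 6 N at the plates when open, 12 N when closed on a neck.
- tongs_jaw (a point): Bottom of the left jaw's cup, 100 mm ahead of and 36 mm left of the tongs' origin, at half height (12 mm above the bench while lying). Each jaw is cupped, 22 mm long, 12 mm high; the two are 72 mm apart here, 66 mm at their ends, when open.
- sanding_block: Bystander: cork sanding block 85 x 122 x 32 mm, origin under its centre. It and the tongs lie in two places left of the case, either way round. Clamps and a glued-up slab stand up behind both places, and low clamp pipes (55 mm) run between them: carry things high and short of the clamps.

How it is judged:
By the outcome, as a careful person would: the job done as asked, in the order asked, and still so for the second after the job is handed in, while the arm keeps its last pose, push and grip.
It also fails if it takes over 61 s, if anything falls off the work surface, if the arm or the gripper's body presses on something with over 40 N, if the wrist force passes 120 N, or if a joint passes its speed limit or range.

### The arm

A 7-joint arm with a two-finger parallel gripper is mounted at the origin on a cart in front of the work surface, level with it; the furniture and walls round the work are solid. World frame = base frame: x ahead of the robot, y to its left, z up, the work surface at z = 0. Lengths are in m, angles in rad, forces in N, time in s.
With the tool pointing down it reaches from about 0.4 to 0.9 m from the base axis. Payload 5.5 kg.
Tool frame: the origin (TCP) lies on the centre line of the jaws, within the pads' length; the fingertips stand 11 mm ahead of it and the grasp point (between the pads) lies 8 mm behind it; z points along the fingers, y is the line along which they close (so a half turn about z gives the same grasp; the last joint's range is limited). The gripper opens to 92 mm and grips with 3 to 60 N. Pads are 19 mm wide; open, the fingers measure 130 mm over their backs; the gripper's body (75 mm by 190 mm) begins 47 mm behind the grasp point.
Start: joints at [-1.061, 0.501, -0.427, 1.55, 0.221, 1.138, -0.21], TCP at [0.159, 0.63, 0.238] pointing down, gripper open.
Joint ranges: [-2.88, 2.88], [-0.31, 2.03], [-1.54, 1.56], [0.2, 2.42], [-1.41, 4.55], [0.19, 2.02], [-2.57, 2.57]. Speed limits (rad/s): [2.57, 2.57, 3.14, 3.14, 3.14, 3.14, 3.14].

### API

Orientations are given as a unit quaternion [x, y, z, w].
In Python, from workcell import r, get_image gives the robot as it stands.
- The arm moves only by the shell command python3 -m jog 'ROWS' [FORCE]. ROWS is JSON, a list that holds one entry, the list of rows, each a list of 5 numbers: the shift along the tool's x, y, z in m, then the turn about the tool's z in rad, then the opening, from -1 (shut) to 1 (fully open). In form: [[[x, y, z, spin, gripper], ...]]. A call has 1 to 20 rows; each row is the pose to reach, as a shift and turn from the pose commanded when the call began, along the tool's axes at that moment; what a row does not reach only later rows make up. A row lasts 1/10 s, in which the tool goes at most 50 mm and 8.59 degrees, less where a joint would pass 70% of its speed; a pose out of reach is approached as far as the arm can. A call with a gripper value outside its range is refused whole. The fingers move at their own pace and stop on an object; FORCE is the grip in N (left out, the last holds). Time passes only in rows, so rows that repeat a pose let the fingers close. It gives the time, the measured TCP pose, the force, the opening and the grip force at its end, in the units of the state.
- r.get_state(): the state, without advancing time (a new reading comes with each control period).
- get_image(name): name is "side" or "top"; returns a dict with "frame" (420x560x3 uint8, red, green, blue), "fx", "fy", "cx", "cy" (pixels), "world_from_camera" (4x4, takes a point from camera to world coordinates). Camera axes: x right, y down, z forward; pixel columns grow to the right and rows downward; lengths in m; the calibration is good to about 2 mm. A picture is of the moment at which its call begins. There is no depth.
- r.finish_job(): hands the job in; it is judged then, once.
The state is a dict: "time": time; "joint_pos": joint angles; "qd": joint speeds; "effort": joint torques, N m; "tcp_pos": TCP position; "orientation": TCP orientation; "wrist_force": force on the tool from outside, world axes, zero at the start; "moment": the same for the moment, N m; "finger_gap": finger opening in m; "grasp_force": force on a finger pad.
Only numpy, scipy, OpenCV 4.12 (cv2) and the standard library are available. Lean on these libraries where they do the work, as an engineer would, in place of code of your own. Each camera call takes 0.05 s, during which the arm holds its last target. There are 200 camera calls.

## Working session

There is one attempt and no reset: what is moved stays moved. The work goes in short steps, Python scripts to look and compute and a shell command to move; the robot and the scene stay as the last step left them, time stands still between calls to the robot, and variables do not carry over. Pictures are saved under pics/ and viewed, at most 12 in all, crops included, and the job is handed in when it is done.

```bash
ls; mkdir -p pics; python3 - <<'E'
from workcell import r,get_image
import cv2,numpy as np
for n in("side","top"):
    d=get_image(n);cv2.imwrite(f"pics/{n}0.png",d["frame"][:,:,::-1])
    print(n,d["fx"],d["fy"],d["cx"],d["cy"],np.round(d["world_from_camera"],4).tolist())
print(r.get_state())
E
```

```text
pics
side 462.39255013132833 462.39255013132833 281.3730775556727 211.65144653039263 [[0.9973, -0.0659, 0.032, 0.4786], [-0.0732, -0.8787, 0.4717, -0.4515], [-0.003, -0.4728, -0.8812, 1.0201], [0.0, 0.0, 0.0, 1.0]]
top 466.27771541421595 466.27771541421595 279.63062991054437 211.80824801260596 [[0.0666, -0.9691, 0.2375, 0.2862], [-0.9978, -0.0646, 0.0164, 0.0576], [-0.0005, -0.238, -0.9713, 1.1402], [0.0, 0.0, 0.0, 1.0]]
{'time': 0.1, 'joint_pos': array([-1.0608195 ,  0.50177995, -0.42681957,  1.55132814,  0.22078531,
        1.13834835, -0.21027354]), 'qd': array([ 0.00043998,  0.00095722, -0.00171505, -0.00175185,  0.00203907,
        0.00168551, -0.00226245]), 'effort': array([-1.06280131e-02, -5.67878866e+01, -5.83820745e+00, -2.79914117e+01,
       -6.90404652e-02,  2.42049212e-02,  2.71360688e-05]), 'tcp_pos': array([0.15865877, 0.6296951 , 0.23677413]), 'orientation': array([ 1.23037907e-01,  9.92401558e-01, -8.93052409e-04, -1.50247926e-04]), 'wrist_force': array([-0.53550002,  1.17806102,  0.2588368 ]), 'moment': array([-0.02053823, -0.00274923, -0.02573895]), 'grasp_force': 0.0, 'finger_gap': 0.09185340424457862}
```

View pics/side0.png

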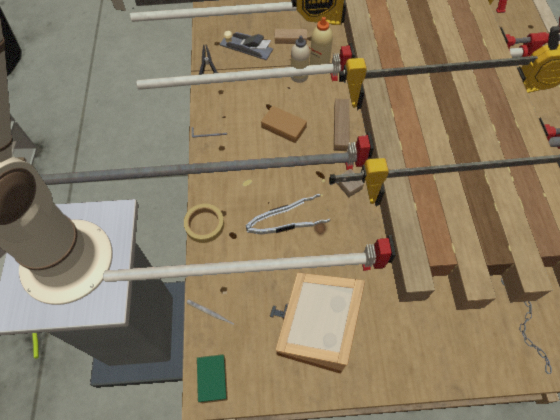

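View pics/top0.png

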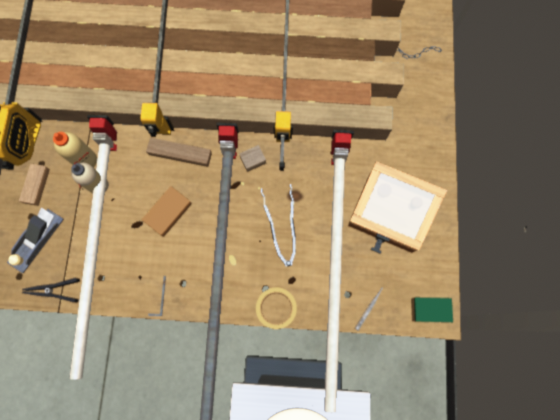

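The side view shows the case at about (322,320) with its hasp at (278,312), and the tongs at (288,215) with the pin at (248,228). The top view shows the case at (398,205), the hasp at (380,243), and the tongs at (280,225) with the pin at (288,264). I'll zoom in on these.

```bash
cat > h.py <<'E'
import cv2,numpy as np
from workcell import r,get_image
def ray(d,u,v):
    T=np.array(d["world_from_camera"]);q=T[:3,:3]@[(u-d["cx"])/d["fx"],(v-d["cy"])/d["fy"],1];return T[:3,3],q/np.linalg.norm(q)
def onz(d,u,v,z):
    o,q=ray(d,u,v);return o+q*(z-o[2])/q[2]
def tri(d1,p1,d2,p2):
    A=np.zeros((3,3));b=np.zeros(3);
    for d,p in((d1,p1),(d2,p2)):
        o,q=ray(d,*p);M=np.eye(3)-np.outer(q,q);A+=M;b+=M@o
    return np.linalg.solve(A,b)
def proj(d,P):
    T=np.array(d["world_from_camera"]);c=T[:3,:3].T@(np.asarray(P)-T[:3,3]);return np.array([d["fx"]*c[0]/c[2]+d["cx"],d["fy"]*c[1]/c[2]+d["cy"]])
def crop(f,u,v,w,h,s):
    return cv2.resize(f[v:v+h,u:u+w,::-1],None,fx=s,fy=s,interpolation=cv2.INTER_CUBIC)
E
python3 - <<'E'
from h import *
s=cv2.imread("pics/side0.png")[:,:,::-1];t=cv2.imread("pics/top0.png")[:,:,::-1]
a=np.hstack([crop(s,265,265,100,105,4),crop(t,345,155,100,105,4)])
b=np.hstack([crop(s,240,185,100,60,4),crop(t,240,180,100,60,4)]) 
b2=np.hstack([crop(s,240,185,100,55,4),np.rot90(crop(t,255,175,45,100,4)).copy()]) if 0 else None
cv2.imwrite("pics/case.png",a)
c=np.hstack([crop(s,240,185,100,100,4),crop(t,240,175,100,100,4)]);cv2.imwrite("pics/tongs.png",c)
E
```

```text
(no output)
```

View pics/case.png

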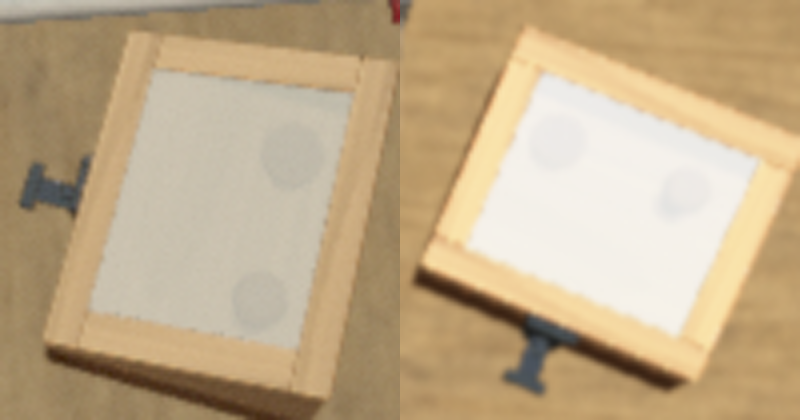

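View pics/tongs.png

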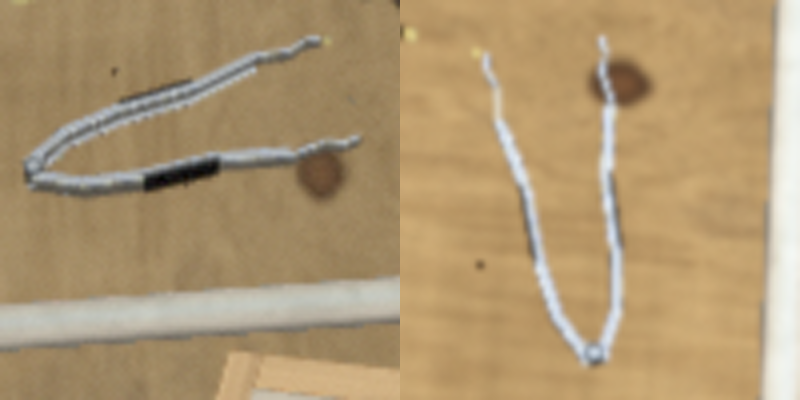

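In the case crop, the larger grey disc is the +y knob, at side (290,155) and top (557,142). The smaller one with a highlight is the −y knob, so the ball knob sits at case y −40. In the tongs crop, the pin, plates and jaw tips are clear.

```bash
python3 - <<'E'
from h import *
s=get_image("side");t=get_image("top")
S=lambda u,v:(265+u/4-.4,265+v/4-.4); T=lambda u,v:(345+(u-400)/4-.4,155+v/4-.4)
R=lambda n,v:print(n,np.round(v,4))
for n,a,b,z in(("FL",(130,32),(420,265),.056),("FR",(47,345),(690,382),.056),("BL",(395,60),(528,27),.112),("BR",(328,400),(810,140),.112),("grip",(31,187),(524,386),.019)):
    R(n,tri(s,S(*a),t,T(*b)));R(" s",onz(s,*S(*a),z));R(" t",onz(t,*T(*b),z))
S=lambda u,v:(240+u/4-.4,185+v/4-.4); T=lambda u,v:(240+(u-400)/4-.4,175+v/4-.4)
for n,a,b,z in(("pin",(33,167),(595,352),.02),("jawL",(320,40),(485,57),.018),("jawR",(358,140),(602,40),.018)):
    R(n,tri(s,S(*a),t,T(*b)));R(" s",onz(s,*S(*a),z));R(" t",onz(t,*T(*b),z))
R("plateL s",onz(s,*S(155,90),.024));R("plateR s",onz(s,*S(180,165),.024))
R("plateL t",onz(t,*T(530,222),.024));R("plateR t",onz(t,*T(614,208),.024))
E
```

```text
FL [ 0.538  -0.0917  0.0607]
 s [ 0.5371 -0.0904  0.056 ]
 t [ 0.5403 -0.092   0.056 ]
FR [ 0.4807 -0.2541  0.0503]
 s [ 0.4798 -0.2555  0.056 ]
 t [ 0.4805 -0.2522  0.056 ]
BL [ 0.6675 -0.1405  0.1244]
 s [ 0.6687 -0.1368  0.112 ]
 t [ 0.6735 -0.1426  0.112 ]
BR [ 0.6111 -0.3028  0.1204]
 s [ 0.6106 -0.3021  0.112 ]
 t [ 0.6156 -0.3054  0.112 ]
grip [ 0.4774 -0.1624  0.0192]
 s [ 0.4769 -0.1626  0.019 ]
 t [ 0.4779 -0.1623  0.019 ]
pin [0.4332 0.0466 0.0277]
 s [0.4313 0.0498 0.02  ]
 t [0.4358 0.0471 0.02  ]
jawL [0.6155 0.1271 0.0175]
 s [0.6142 0.1262 0.018 ]
 t [0.6166 0.1274 0.018 ]
jawR [0.6307 0.0545 0.0192]
 s [0.6293 0.0544 0.018 ]
 t [0.6326 0.0549 0.018 ]
plateL s [0.5083 0.095  0.024 ]
plateR s [0.5197 0.0426 0.024 ]
plateL t [0.5121 0.0917 0.024 ]
plateR t [0.5242 0.041  0.024 ]
```

```bash
cat >> h.py <<'E'
C=np.array([.5754,-.1972]);YC=np.deg2rad(-19.3)
def case(x,y,z):
    c,s=np.cos(YC),np.sin(YC);return np.array([C[0]+c*x-s*y,C[1]+s*x+c*y,z])
from scipy.spatial.transform import Rotation as Ro
def rows(pts,yaw=None):
    s=r.get_state();R=Ro.from_quat(s["orientation"]).as_matrix();ty=np.arctan2(R[1,1],R[0,1])
    sp=0 if yaw is None else ty-(yaw+np.pi/2)
    print("t",s["time"],"tcp",np.round(s["tcp_pos"],4),"gap",round(s["finger_gap"],4),"F",np.round(s["wrist_force"],1),"spin",round((sp+np.pi)%(2*np.pi)-np.pi,3))
    for p in pts: print(np.round(R.T@(np.array(p)-s["tcp_pos"]),4))
E
python3 - <<'E'
from h import *
rows([(.43,.32,.24),case(-.1025,0,.12),case(-.1025,0,.014)],YC)
E
```

```text
t 0.2 tcp [0.1587 0.6299 0.2371] gap 0.0918 F [ 0.1 -0.2  0.3] spin 0.09
[-0.3388 -0.2342 -0.0027]
[-0.504  -0.6909  0.1178]
[-0.5041 -0.6908  0.2238]
```

```bash
python3 -m jog '[[[-0.339,-0.234,0,0.09,0.4],[-0.339,-0.234,0,0.09,0.4],[-0.339,-0.234,0,0.09,0.4],[-0.339,-0.234,0,0.09,0.4],[-0.339,-0.234,0,0.09,0.4],[-0.339,-0.234,0,0.09,0.4],[-0.339,-0.234,0,0.09,0.4],[-0.339,-0.234,0,0.09,0.4],[-0.504,-0.691,0.1,0.09,0.1],[-0.504,-0.691,0.1,0.09,0.1],[-0.504,-0.691,0.118,0.09,0.1],[-0.504,-0.691,0.118,0.09,0.1],[-0.504,-0.691,0.118,0.09,0.1],[-0.504,-0.691,0.118,0.09,0.1],[-0.504,-0.691,0.118,0.09,0.1],[-0.504,-0.691,0.118,0.09,0.1],[-0.504,-0.691,0.118,0.09,0.1],[-0.504,-0.691,0.118,0.09,0.1],[-0.504,-0.691,0.118,0.09,0.1],[-0.504,-0.691,0.118,0.09,0.1]]]' 15
python3 - <<'E'
from h import *
rows([case(-.1025,0,.014)],YC)
E
```

```text
time: 2.2
tcp_pos: [0.478, -0.1651, 0.119]
orientation: [0.17, 0.985, -0.0, -0.001]
wrist_force: [-0.4, 0.5, -1.1]
finger_gap: 0.0509
grasp_force: 0.0
t 2.2 tcp [ 0.478  -0.1651  0.119 ] gap 0.0509 F [-0.4  0.5 -1.1] spin -0.005
[-0.0002  0.0019  0.105 ]
```

```bash
python3 -m jog '[[[0,0.002,0.04,0,0.1],[0,0.002,0.08,0,0.1],[0,0.002,0.1,0,0.1],[0,0.002,0.104,0,0.1],[0,0.002,0.104,0,0.1],[0,0.002,0.104,0,-1],[0,0.002,0.104,0,-1],[0,0.002,0.104,0,-1],[0,0.002,0.104,0,-1],[0,0.002,0.104,0,-1]]]' 15
python3 - <<'E'
from h import *
def bar(a):return case(-.0745-.0421*np.sin(a),0,.0475-.0421*np.cos(a)-.002)
def cov(t):return case(.0735-.1696*np.cos(t)+.0465*np.sin(t),0,.037+.1696*np.sin(t)+.0465*np.cos(t)-.002)
rows([bar(a) for a in(.726,.95,1.2,1.5,1.8,2.1,2.35,2.6)]+[cov(t) for t in(.3,.6,.9,1.2,1.5,1.7,1.85)])
s=get_image("side");t=get_image("top")
cv2.imwrite("pics/g1.png",np.hstack([crop(s["frame"],225,240,150,130,2.6),crop(t["frame"],320,150,150,130,2.6)]))
E
```

```text
time: 3.2
tcp_pos: [0.4799, -0.1628, 0.0165]
orientation: [0.168, 0.986, -0.001, 0.001]
wrist_force: [-0.7, -5.0, 2.7]
finger_gap: 0.0253
grasp_force: 15.0
t 3.2 tcp [ 0.4799 -0.1628  0.0165] gap 0.0253 F [-0.7 -5.   2.7] spin 0.0
[ 0.0009 -0.0009  0.0025]
[ 0.0072 -0.0009 -0.0045]
[ 0.0122 -0.001  -0.0138]
[ 0.0149 -0.001  -0.0261]
[ 0.0139 -0.001  -0.0386]
[ 0.0092 -0.001  -0.0503]
[ 0.0028 -0.001  -0.0586]
[-0.0055 -0.001  -0.0651]
[-0.027 -0.001 -0.113]
[-0.0617 -0.001  -0.1525]
[-0.1064 -0.001  -0.18  ]
[-0.1574 -0.001  -0.1931]
[-0.2099 -0.0009 -0.1905]
[-0.2434 -0.0009 -0.1802]
[-0.2669 -0.0008 -0.1681]
```

View pics/g1.png

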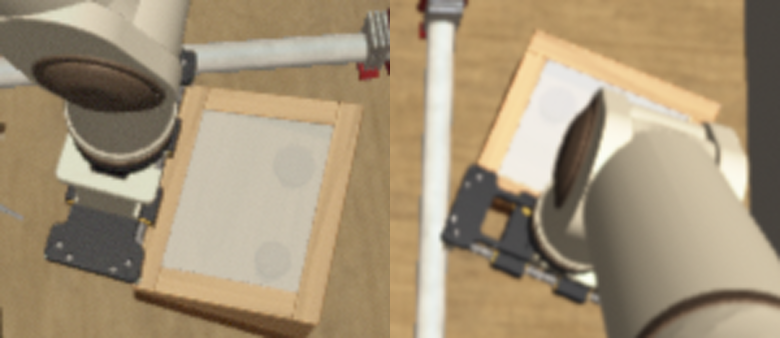

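The hand stands in front of the case and the fingers hold the bar ends (gap 25 mm). Next I swing the hasp.

```bash
python3 -m jog '[[[0.003,-0.001,-0.003,0,-1],[0.006,-0.001,-0.007,0,-1],[0.009,-0.001,-0.012,0,-1],[0.0115,-0.001,-0.017,0,-1],[0.014,-0.001,-0.029,0,-1],[0.013,-0.001,-0.041,0,-1],[0.008,-0.001,-0.053,0,-1],[0.002,-0.001,-0.061,0,-1],[-0.006,-0.001,-0.067,0,-1],[-0.006,-0.001,-0.067,0,-1]]]' 15
python3 - <<'E'
from h import *
def cov(t):return case(.0735-.1696*np.cos(t)+.0465*np.sin(t),0,.037+.1696*np.sin(t)+.0465*np.cos(t)-.001)
rows([cov(t) for t in(0,.2,.4,.6,.8,1,1.2,1.4,1.55,1.7,1.85)])
E
```

```text
time: 4.3
tcp_pos: [0.4825, -0.1638, 0.083]
orientation: [0.168, 0.986, 0.0, -0.002]
wrist_force: [-3.8, -3.0, 0.7]
finger_gap: 0.0256
grasp_force: 15.0
t 4.3 tcp [ 0.4825 -0.1638  0.083 ] gap 0.0256 F [-3.8 -3.   0.7] spin 0.0
[-0.0026 -0.0009  0.0005]
[-0.0151 -0.0009 -0.0323]
[-0.0339 -0.0009 -0.062 ]
[-0.0581 -0.0009 -0.0874]
[-0.0869 -0.0009 -0.1074]
[-0.1192 -0.0009 -0.1214]
[-0.1535 -0.0009 -0.1286]
[-0.1886 -0.0009 -0.1289]
[-0.2146 -0.0009 -0.1245]
[-0.2397 -0.0009 -0.1163]
[-0.2632 -0.0009 -0.1044]
```

```bash
python3 -m jog '[[[-0.004,0,-0.016,0,-1],[-0.0115,0,-0.033,0,-1],[-0.02,0,-0.048,0,-1],[-0.03,0,-0.0625,0,-1],[-0.042,0,-0.076,0,-1],[-0.0545,0,-0.088,0,-1],[-0.069,0,-0.0985,0,-1],[-0.083,0,-0.108,0,-1],[-0.099,0,-0.1155,0,-1],[-0.1155,0,-0.122,0,-1],[-0.1325,0,-0.126,0,-1],[-0.15,0,-0.129,0,-1],[-0.1675,0,-0.13,0,-1],[-0.185,0,-0.1295,0,-1],[-0.198,0,-0.1275,0,-1],[-0.211,0,-0.125,0,-1],[-0.224,0,-0.1215,0,-1],[-0.236,0,-0.117,0,-1],[-0.244,0,-0.113,0,-1],[-0.244,0,-0.113,0,-1]]]' 15
python3 - <<'E'
from h import *
def cov(t):return case(.0735-.1696*np.cos(t)+.0465*np.sin(t),0,.037+.1696*np.sin(t)+.0465*np.cos(t)-.001)
rows([cov(t) for t in(1.7,1.75,1.8,1.85)])
s=get_image("side");t=get_image("top")
cv2.imwrite("pics/g2.png",np.hstack([crop(s["frame"],240,200,160,180,2.5),crop(t["frame"],310,110,160,180,2.5)]))
E
```

```text
time: 6.3
tcp_pos: [0.718, -0.2492, 0.2005]
orientation: [0.169, 0.986, -0.003, 0.005]
wrist_force: [2.6, -7.3, 11.8]
finger_gap: 0.0246
grasp_force: 15.0
t 6.3 tcp [ 0.718  -0.2492  0.2005] gap 0.0246 F [ 2.6 -7.3 11.8] spin 0.0
[0.0103 0.002  0.0022]
[0.0023 0.002  0.0058]
[-0.0055  0.002   0.0099]
[-0.013   0.0021  0.0144]
```

View pics/g2.png

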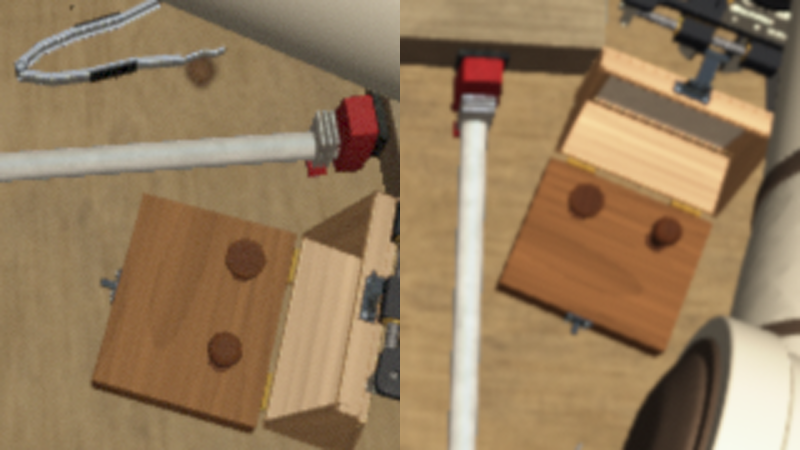

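The cover is open nearly to its stop. The disc knob is at side crop (245,258) and the ball knob, with a highlight, is at side (225,350), so it is the −y one. I release the bar, rise, and go over to the tongs.

```bash
python3 -m jog '[[[0,0,-0.002,0,0],[0,0,-0.002,0,0.1],[0,0,-0.003,0,0.1],[0,0,-0.03,0,0.1],[0,0,-0.08,0,0.1],[0,0,-0.08,0,0.1],[0.1,0,-0.08,0,0.3],[0.15,0,-0.08,0,0.7],[0.15,0.03,-0.08,-0.1,0.7],[0.296,0.231,-0.06,-0.25,0.7],[0.296,0.231,-0.06,-0.4,0.7],[0.296,0.231,-0.06,-0.565,0.7],[0.296,0.231,-0.06,-0.565,0.7],[0.296,0.231,-0.06,-0.565,0.7],[0.296,0.231,-0.03,-0.565,0.7],[0.296,0.231,0.06,-0.565,0.7],[0.296,0.231,0.08,-0.565,0.7],[0.296,0.231,0.08,-0.565,0.7],[0.296,0.231,0.08,-0.565,0.7],[0.296,0.231,0.08,-0.565,0.7]]]' 30
python3 - <<'E'
from h import *
rows([(.516,.067,.014)],.225)
s=get_image("side");t=get_image("top")
for n,d in(("side",s),("top",t)): np.savez(f"{n}.npz",frame=d["frame"])
cv2.imwrite("pics/g3.png",np.hstack([crop(s["frame"],240,170,160,200,2.5),crop(t["frame"],310,110,160,200,2.5)]))
E
```

```text
time: 8.4
tcp_pos: [0.5132, 0.0719, 0.1174]
orientation: [-0.114, 0.993, 0.0, 0.001]
wrist_force: [0.8, -0.2, 0.5]
finger_gap: 0.0783
grasp_force: 0.0
t 8.4 tcp [0.5132 0.0719 0.1174] gap 0.0783 F [ 0.8 -0.2  0.5] spin 0.004
[-0.0014 -0.0054  0.1034]
```

View pics/g3.png

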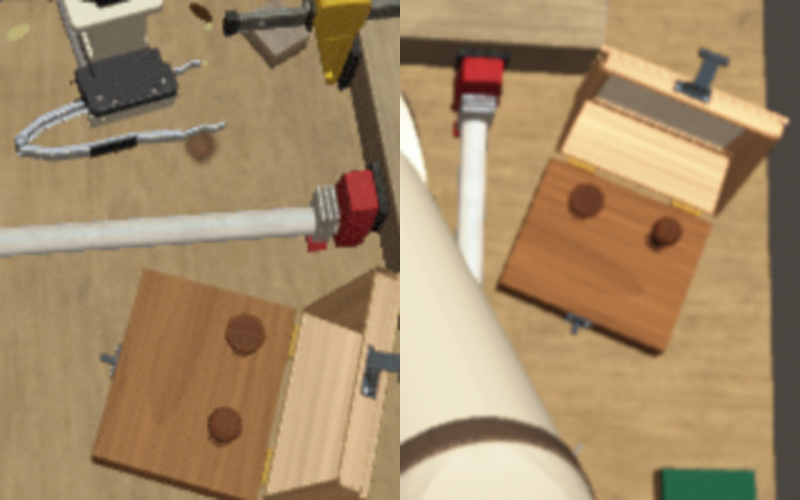

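The cover is fully open with the hasp sticking up off it. Both knobs are standing, with the ball knob at side crop (225,424) and top crop (666,231). The tongs are undisturbed, so I descend and squeeze the plates to 50 mm.

```bash
python3 -m jog '[[[-0.001,-0.005,0.04,0,0.7],[-0.001,-0.005,0.08,0,0.7],[-0.001,-0.005,0.1,0,0.7],[-0.001,-0.005,0.103,0,0.7],[-0.001,-0.005,0.103,0,0.7],[-0.001,-0.005,0.103,0,0.09],[-0.001,-0.005,0.103,0,0.09],[-0.001,-0.005,0.103,0,0.09],[-0.001,-0.005,0.103,0,0.09],[-0.001,-0.005,0.103,0,0.09]]]' 30
python3 - <<'E'
from h import *
s=get_image("side");t=get_image("top")
S=lambda u,v:(240+u/2.5-.3,170+v/2.5-.3); T=lambda u,v:(310+(u-400)/2.5-.3,110+v/2.5-.3)
for n,a,b,z in(("FL",(145,268),(498,287),.036),("FR",(93,460),(660,353),.036),("ball",(225,424),(666,231),.072),("disc",(245,334),(586,200),.072)):
    print(n,np.round(tri(s,S(*a),t,T(*b)),4),np.round(onz(s,*S(*a),z),4),np.round(onz(t,*T(*b),z),4))
for y in(.04,-.04):print(case(.03,y,0))
print(case(-.07,.085,0),case(-.07,-.085,0))
rows([],.225)
E
```

```text
time: 9.5
tcp_pos: [0.5152, 0.0668, 0.0139]
orientation: [-0.114, 0.994, 0.0, 0.001]
wrist_force: [-1.2, 0.2, 6.9]
finger_gap: 0.0506
grasp_force: 9.7
FL [ 0.5375 -0.0931  0.0344] [ 0.5387 -0.0932  0.036 ] [ 0.5358 -0.0933  0.036 ]
FR [ 0.4823 -0.2541  0.0226] [ 0.4806 -0.2573  0.036 ] [ 0.4816 -0.2498  0.036 ]
ball [ 0.5899 -0.2446  0.0769] [ 0.5892 -0.244   0.072 ] [ 0.5926 -0.2456  0.072 ]
disc [ 0.6168 -0.1701  0.0714] [ 0.6151 -0.1709  0.072 ] [ 0.6182 -0.1695  0.072 ]
[ 0.6169346  -0.16936339  0.        ]
[ 0.59049345 -0.24486747  0.        ]
[ 0.53742766 -0.09384091  0.        ] [ 0.48124021 -0.25428707  0.        ]
t 9.6 tcp [0.5152 0.0668 0.0138] gap 0.0501 F [-0.7 -0.1  6.8] spin 0.003
```

The case pose is confirmed: the predicted ball position (.5905,−.2449) matches the measured one. I lift the tongs and carry them over in front of the case.

```bash
python3 -m jog '[[[0,0,-0.01,0,0.09],[0,0,-0.04,0,0.09],[0,0,-0.08,0,0.09],[0,0,-0.12,0,0.09],[0,0,-0.14,0,0.09],[0.01,-0.03,-0.14,0.06,0.09],[0.02,-0.07,-0.14,0.14,0.09],[0.035,-0.11,-0.14,0.23,0.09],[0.05,-0.15,-0.14,0.32,0.09],[0.06,-0.19,-0.14,0.41,0.09],[0.07,-0.23,-0.14,0.5,0.09],[0.078,-0.255,-0.14,0.54,0.09],[0.082,-0.267,-0.14,0.559,0.09],[0.082,-0.267,-0.14,0.559,0.09],[0.082,-0.267,-0.14,0.559,0.09]]]' 30
python3 - <<'E'
from h import *
k=case(.03,-.04,0)
a=np.array([np.cos(YC),np.sin(YC),0])
p=k-.1*a
rows([p+[0,0,.15],p+[0,0,.052]],YC)
st=r.get_state();print(st["grasp_force"])
s=get_image("side");t=get_image("top")
cv2.imwrite("pics/g4.png",np.hstack([crop(s["frame"],220,230,160,170,2.5),crop(t["frame"],310,130,160,170,2.5)]))
E
```

```text
time: 11.1
tcp_pos: [0.4947, -0.2101, 0.1526]
orientation: [0.164, 0.987, 0.001, -0.0]
wrist_force: [-0.7, -0.1, -1.6]
finger_gap: 0.0503
grasp_force: 7.4
t 11.1 tcp [ 0.4947 -0.2101  0.1526] gap 0.0503 F [-0.7 -0.1 -1.6] spin 0.008
[-0.0019 -0.0012  0.0026]
[-0.002  -0.0013  0.1006]
7.383512556552887
```

View pics/g4.png

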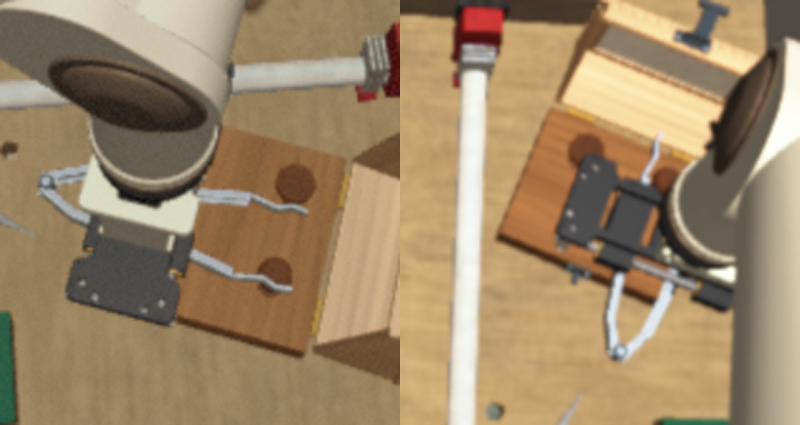

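The tongs hang level over the board. The left jaw tip is at side crop (307,211) and top (659,137), the right tip at side (291,290), and the pin at side (45,181) and top (618,352). I work out where the jaws are relative to the knob.

```bash
python3 - <<'E'
from h import *
s=get_image("side");t=get_image("top")
S=lambda u,v:(220+u/2.5-.3,230+v/2.5-.3); T=lambda u,v:(310+(u-400)/2.5-.3,130+v/2.5-.3)
c,sn=np.cos(YC),np.sin(YC)
def loc(P): d=P[:2]-C; return np.round([c*d[0]+sn*d[1],-sn*d[0]+c*d[1],P[2]],4)
L=tri(s,S(307,211),t,T(659,137));P=tri(s,S(45,181),t,T(618,352))
print("case coords: Ltip",loc(L),"pin",loc(P),"L s",loc(onz(s,*S(307,211),.153)),"R s",loc(onz(s,*S(291,290),.153)),"pin s",loc(onz(s,*S(45,181),.16)),"tcp",loc(r.get_state()["tcp_pos"]))
E
```

```text
case coords: Ltip [ 0.0386 -0.0069  0.153 ] pin [-0.158  -0.0374  0.1614] L s [ 0.0388 -0.0068  0.153 ] R s [ 0.0393 -0.0678  0.153 ] pin s [-0.1595 -0.0381  0.16  ] tcp [-0.0717 -0.0387  0.1527]
```

```bash
python3 -m jog '[[[-0.002,-0.0025,0.01,0.008,0.09],[-0.002,-0.0025,0.03,0.008,0.09],[-0.002,-0.0025,0.05,0.008,0.09],[-0.002,-0.0025,0.07,0.008,0.09],[-0.002,-0.0025,0.09,0.008,0.09],[-0.002,-0.0025,0.1,0.008,0.09],[-0.002,-0.0025,0.1,0.008,0.09],[-0.002,-0.0025,0.1,0.008,0.09]]]' 30
python3 - <<'E'
from h import *
p=case(-.07,-.0415,.052);rows([p],YC);print(r.get_state()["grasp_force"])
s=get_image("side");t=get_image("top")
cv2.imwrite("pics/g5.png",np.hstack([crop(s["frame"],220,230,160,170,2.5),crop(t["frame"],310,130,160,170,2.5)]))
E
```

```text
time: 12.1
tcp_pos: [0.4959, -0.215, 0.0528]
orientation: [0.168, 0.986, 0.0, 0.0]
wrist_force: [0.3, -0.9, -0.9]
finger_gap: 0.0497
grasp_force: 7.4
t 12.1 tcp [ 0.4959 -0.215   0.0528] gap 0.0497 F [ 0.3 -0.9 -0.9] spin -0.002
[0.0008 0.0015 0.0008]
7.394061908125877
```

View pics/g5.png

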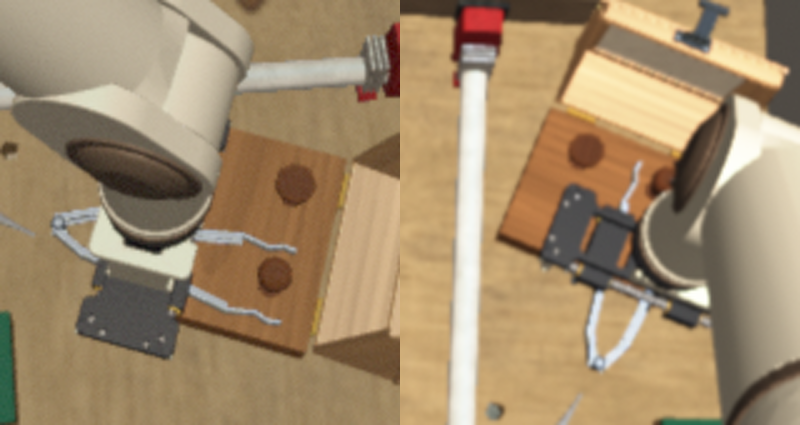

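The jaws straddle the ball knob, with tips at side crop (296,249) and (279,321). I check the centring.

```bash
python3 - <<'E'
from h import *
s=get_image("side")
S=lambda u,v:(220+u/2.5-.3,230+v/2.5-.3)
c,sn=np.cos(YC),np.sin(YC)
def loc(P): d=P[:2]-C; return np.round([c*d[0]+sn*d[1],-sn*d[0]+c*d[1],P[2]],4)
print(loc(onz(s,*S(296,249),.054)),loc(onz(s,*S(279,321),.054)),loc(onz(s,*S(275,275),.072)),loc(r.get_state()["tcp_pos"]))
E
```

```text
[ 0.0417 -0.0104  0.054 ] [ 0.0403 -0.0712  0.054 ] [ 0.0286 -0.0404  0.072 ] [-0.0685 -0.0432  0.0536]
```

```bash
python3 -m jog '[[[0,0,0,0,-0.05],[0,0,0,0,-0.15],[0,0,0,0,-0.25],[0,0,0,0,-0.3],[0,0,0,0,-0.4],[0,0,0,0,-1],[0,0,0,0,-1],[0,0,0,0,-1],[0,0,0,0,-1],[0,0,0,0,-1]]]' 35
python3 - <<'E'
from h import *
rows([]);s=get_image("side");t=get_image("top")
cv2.imwrite("pics/g6.png",np.hstack([crop(s["frame"],220,230,160,170,2.5),crop(t["frame"],310,130,160,170,2.5)]))
E
```

```text
time: 13.25
tcp_pos: [0.4958, -0.2148, 0.0527]
orientation: [0.168, 0.986, 0.0, 0.0]
wrist_force: [1.1, 0.6, -0.9]
finger_gap: 0.0309
grasp_force: 34.8
t 13.25 tcp [ 0.4958 -0.2148  0.0527] gap 0.0309 F [ 1.1  0.6 -0.9] spin 0.0
```

View pics/g6.png

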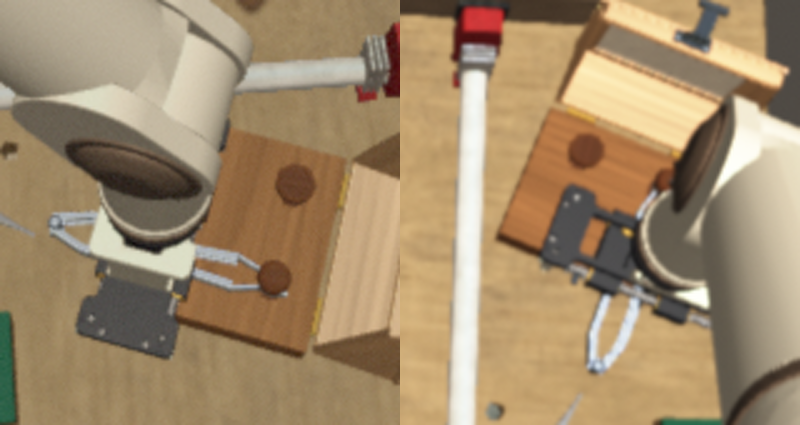

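The jaws are closed on the neck under the ball (gap 31 mm, 35 N). I lift straight up slowly and let it settle.

```bash
python3 -m jog '[[[0,0,-0.003,0,-1],[0,0,-0.008,0,-1],[0,0,-0.014,0,-1],[0,0,-0.02,0,-1],[0,0,-0.028,0,-1],[0,0,-0.036,0,-1],[0,0,-0.046,0,-1],[0,0,-0.056,0,-1],[0,0,-0.066,0,-1],[0,0,-0.078,0,-1],[0,0,-0.09,0,-1],[0,0,-0.1,0,-1],[0,0,-0.109,0,-1],[0,0,-0.115,0,-1],[0,0,-0.119,0,-1],[0,0,-0.12,0,-1],[0,0,-0.12,0,-1],[0,0,-0.12,0,-1],[0,0,-0.12,0,-1],[0,0,-0.12,0,-1]]]' 35
python3 - <<'E'
from h import *
rows([]);s=get_image("side");t=get_image("top")
cv2.imwrite("pics/g7.png",np.hstack([crop(s["frame"],220,230,160,170,2.5),crop(t["frame"],310,130,160,170,2.5)]))
print(proj(s,case(.03,-.04,.072+.12)),proj(s,case(.03,-.04,.072)))
E
```

```text
time: 15.35
tcp_pos: [0.4955, -0.2149, 0.1724]
orientation: [0.169, 0.986, 0.0, -0.0]
wrist_force: [0.0, 0.0, -1.8]
finger_gap: 0.0304
grasp_force: 34.8
t 15.35 tcp [ 0.4955 -0.2149  0.1724] gap 0.0304 F [ 0.   0.  -1.8] spin 0.0
[336.44296783 324.42297829] [330.4005684  339.70528093]
```

View pics/g7.png

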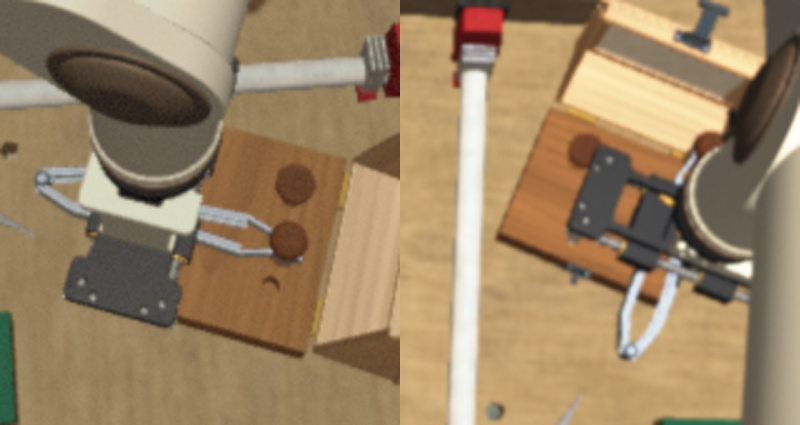

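The ball knob hangs in the jaws at side crop (288,240), where I predicted it. Its empty hole shows at (271,282), the disc knob is still standing at (295,184), and the cover is open. I hand the job in.

```bash
python3 -m jog '[[[0,0,0,0,-1],[0,0,0,0,-1],[0,0,0,0,-1],[0,0,0,0,-1],[0,0,0,0,-1]]]' 35; python3 -c "
from workcell import r
print(r.finish_job())"
```

```text
time: 15.95
tcp_pos: [0.4957, -0.215, 0.1727]
orientation: [0.169, 0.986, 0.0, -0.0]
wrist_force: [-0.7, 0.1, -1.6]
finger_gap: 0.0306
grasp_force: 34.8
the job is handed in; nothing more can be done
None
```

I handed the job in at 16 s: the ball knob hangs head up in the squeezed tongs, its tenon about 100 mm above the board, with the disc knob still in its hole and the cover fully open; the hand-in returned no verdict.

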